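# Plant the keyed locating post in the weld fixture

### The arm

A 7-joint arm with a two-finger parallel gripper is mounted at the origin on the work surface. World frame = base frame: x ahead of the robot, y to its left, z up, the work surface at z = 0. Lengths are in m, angles in degrees, forces in N, time in s.
With the tool pointing down it reaches from about 0.425 to 0.875 m from the base axis. Payload 4.7 kg.
Tool frame: the origin (TCP) lies midway between the tips of the shut fingers; the grasp point (between the pads) lies 19 mm behind it; z points along the fingers, y is the line along which they close (so a half turn about z gives the same grasp; the last joint's range is limited). The gripper opens to 87 mm and grips with 3 to 60 N. Pads are 19 mm wide; open, the fingers measure 117 mm over their backs; the gripper's body (75 mm by 190 mm) begins 51 mm behind the grasp point.
Start: joints at [-68.807, 18.392, -4.016, 83.108, 1.295, 78.541, -3.26], TCP at [0.226, 0.609, 0.223] pointing down, gripper open.
Joint ranges: [-163.93, 163.93], [-17.29, 119.83], [-79.2, 71.16], [3.27, 140.29], [-89.18, 269.18], [5.43, 117.66], [-154.24, 154.24]. Speed limits (degrees/s): [147.25, 147.25, 180, 180, 180, 180, 180].

### API

Orientations are given as [roll, pitch, yaw] about the fixed x, y, z axes, in that order (R = Rz(yaw) Ry(pitch) Rx(roll)).
In Python, from cell import env, viewer, boxes_of, masks_of gives the robot as it stands. The module is installed in compiled form; this text tells all that it offers.
- The arm moves only by the tool apply_moves, never from a script. Its argument "moves" is a list of rows, each a list of 7 numbers: the shift along the tool's x, y, z scaled (see below), then the turn, a rotation vector about the tool's x, y, z scaled (see below), then the opening, from 0 (shut) to 1 (fully open). A call has 1 to 20 rows; each row is the pose to reach, as a shift and turn from the pose commanded when the call began, along the tool's axes at that moment; what a row does not reach only later rows make up. The controller multiplies each number of a shift by 0.2 m and each number of a turn by 1.5 rad. A row lasts 1/10 s, in which the tool goes at most 50 mm and 8.59 degrees, less where a joint would pass 70% of its speed; a pose out of reach is approached as far as the arm can. A call with a number of a shift or a turn outside -1 to 1 is refused whole. A call with a gripper value outside its range is refused whole. The fingers move at their own pace and stop on an object; "grip_force" is the grip in N (left out, the last holds). Time passes only in rows, so rows that repeat a pose let the fingers close. It gives the time, the measured TCP pose, the force, the opening and the grip force at its end, in the units of the state.
- env.get_obs(): the state, without advancing time (a new reading comes with each control period).
- viewer.read_camera(name): name is "scene" or "top" or "wrist"; returns the picture (384x512x3 uint8, red, green, blue); there is no depth.
- viewer.get_calibration(name): a dict with "fov_y" (degrees; the focal length in pixels is half the picture's height over the tangent of half this angle, whatever the lens; pixels are square), "cx", "cy" (the principal point, pixels), "position" and "orientation" of the camera in the world. Camera axes: x right, y up, looking along -z (the intrinsics and any distortion apply to the point x, -y, -z); pixel columns grow to the right and rows downward; lengths in m; the calibration is good to about 2 mm. The wrist camera is an equidistant fisheye: a pixel r from the principal point sees the ray r / f radians off the axis. A picture is of the moment at which its call begins: read the wrist's pose just before it. get_calibration takes no time and is no camera call; for the wrist camera it gives the pose at the moment of the call.
- env.sign_off(): hands the job in; it is judged then, once.
Trained networks look in the newest picture that a camera, given by its name, has taken for a name from the list of things; names that differ only in an ending like _2 or _b are one class to them, and where a whole thing is asked for, a point or a joint stands for the part that bears it (a point fixed in the world has none). Each returns a list of dicts, best first, with "conf" (0 to 1); they miss things now and then, are a little off and sometimes report something else, mostly with a low value. They report only what shows in the picture. A call takes as long as a camera call. They do not tell look-alikes from the thing itself.
- boxes_of(camera, target): "location" ([column, row] in pixels, amid what is visible of it).
- masks_of(camera, target): "pixels" (384x512 bool, what is visible of it) and "location" ([column, row] in pixels, amid what is visible of it).
The state is a dict: "time_s": time; "qpos": joint angles; "joint_velocities": joint speeds; "effort": joint torques, N m; "tool_pos": TCP position; "tool_rot": TCP orientation; "force": force on the tool from outside, world axes, zero at the start; "wrist_torque": the same for the moment, N m; "grip_width": finger opening in m; "grasp_force": force on a finger pad.
Only numpy, scipy, OpenCV 4.12 (cv2) and the standard library are available. Lean on these libraries where they do the work, as an engineer would, in place of code of your own. Each camera call takes 0.05 s, during which the arm holds its last target. There are 200 camera calls.

### The job

Take the yellow locating post out of the blue rack, stand it in the turning cup and let go of it, then take it again the other way, across its thin sides. Put its pin in the keyed hole of the fixture's brass bush, feel for the key-way near the red line by turning the post until the key matches, and lower it through, holding it until its collar sits flat on the bush between the two tube stubs; then let go, leaving it there upright and still. Leave the other things on the bench where they are.

Things in the scene. Friction and masses are not known exactly. Their poses are not given: they have to be found in the camera images.
- post: loose locating post, 350 to 600 g: yellow head on a steel collar (34 mm diameter, 6 mm thick) with a keyed steel pin below. Origin: centre of the collar's underside; z up along the post, x towards the key, which is also where the white stripe on the head's top lies (along the head's +x edge).
- post_head (a point): centre of the post's yellow rectangular head, 29 mm above the post's origin. The head measures 26 mm along the post's x, 40 mm along its y and 46 mm in height (6 to 52 mm above the origin).
- post_tip (a point): lower end of the post's pin, 34 mm below its origin. The pin is round, 16 mm diameter, the lowest 5 mm tapered to 11 mm. A copper key 5 mm wide on its +x side runs from the collar to 24 mm below it and stands out to 12.5 mm from the axis; the lowest 10 mm have no key.
- rack_seat (a point): centre of the blue rack's shelf (fixed), 55 mm above the bench, where the collar rests at the start, pin in a 27 mm square hole, post x within 0.15 rad of this x. Two cheeks 32 mm wide, 52 mm tall above the seat, stand with inner faces at x = +-19 mm, close to the head: here it can be taken only across its 40 mm width (fingers closing along y).
- cup_mouth (a point): turning cup (fixed): an upright pipe stub, 29 mm bore, about 41 mm outside, on a green foot 90 x 90 x 8 mm. This point is the centre of its rim, 50 mm above the bench, bore 42 mm deep. The post's pin goes in at any turn and the collar rests on the rim; the head is then free on all four sides.
- keyhole (a point): centre of the keyed hole (open below) on the top face of the brass bush in the weld fixture, 55 mm above the bench, z up. Bush 14 mm thick, hole 18.4 mm diameter; key-way 7.4 mm wide, reaching 14 mm from the centre. It points along this +x, the red line's side, only within about 0.45 rad either way: the bush has crept round. It is stiff (1 N m) and does not follow a lightly pressed key.
- fixture: weld fixture (fixed), grey plate 140 x 140 mm; origin on the bench under the hole, axes as the keyhole's. Two tube stubs 20 x 20 mm, 66 mm tall above the plate, stand at +-y with near faces 26 mm from the hole's centre: the seated head is 6 mm from each, so there it can be held only across its 26 mm thickness (fingers closing along x).
- hammer: hammer, 240 mm long, lying, a bystander to be left alone
- wire_brush: wire brush, 200 mm long, lying, a bystander to be left alone
- angle_offcut: steel angle offcut, 70 x 30 x 30 mm, a bystander to be left alone; origin at the centre of its underside
- magnet: red square holding magnet, 50 x 50 x 16 mm, a bystander to be left alone; origin at the centre of its underside
- spray_can: blue spray can, 58 mm across, 150 mm tall, a bystander to be left alone; origin at the centre of its underside
- pipe_ring: pipe ring, 52 mm outside, 30 mm tall, a bystander to be left alone; origin at the centre of its underside
- paste_jar: jar, 60 mm across, 60 mm tall, a bystander to be left alone; origin at the centre of its underside
Mind the look-alikes: they are no part of the job. Several things have the shape of the post; the one meant has the colours described above.

How it is judged (in metres and radians):
On the way, in this order (a step that is already met when the one before it is completed fails the run):
1. the post stands in the turning cup, collar on the rim, let go (z of post in the frame of cup_mouth between -0.004 and 0.004 m and horizontal distance between post and cup_mouth below 0.012 m and angle between post's own z axis and vertical below 0.07 rad and contact force between the fingers and post below 0.3 N), for 0.2 s.
2. the post is fully home in the keyed hole while the fingers still hold it (z of post in the frame of keyhole between -0.003 and 0.003 m and horizontal distance between post and keyhole below 0.004 m and angle between post's own z axis and vertical below 0.07 rad and contact force between the fingers and post above 1 N), for 0.1 s.
At the end, for the whole second after the job is handed in: the post stands in the keyed hole, its collar's underside within 3 mm of the bush's top, within 4 mm of the hole's centre, upright within 0.07 rad, at rest and released (z of post in the frame of keyhole between -0.003 and 0.003 m and horizontal distance between post and keyhole below 0.004 m and angle between post's own z axis and vertical below 0.07 rad and linear speed of post below 0.02 m/s and contact force between the fingers and post below 0.1 N); the robot touches nothing.
It fails at once if a bystander is moved by more than 30 mm (distance of any of hammer, wire_brush, angle_offcut, magnet, spray_can, pipe_ring, paste_jar from where it was at the start of the episode above 0.03 m).
It also fails if it takes over 72 s, if anything falls off the work surface, if the arm or the gripper's body presses on something with over 40 N, if the wrist force passes 120 N, or if a joint passes its speed limit or range.

## Working session

There is one attempt and no reset: what is moved stays moved. The work goes in short steps, Python scripts to look and compute and a tool call to move; the robot and the scene stay as the last step left them, time stands still between calls to the robot, and variables do not carry over. Pictures are saved under pics/ and viewed, at most 10 in all, crops included, and the job is handed in when it is done.

Besides the shell and the picture viewer there is one more tool, called after "Emit:" by a JSON object that holds its "op" and its "data", one argument or row to a line. apply_moves: Moves the arm, as the interface text tells. Shifts and turns lie within -1 to 1; 1 stands for 0.2 m of shift or 1.5 rad of turn. Its arguments: {"type":"object","properties":{"moves":{"type":"array","items":{"type":"array","items":{"type":"number","minimum":-1,"maximum":1}}},"grip_force":{"type":"number"}},"required":["moves"]}

```bash
mkdir -p pics
cat > h.py <<'E'
import numpy as np, cv2
from scipy.spatial.transform import Rotation as R
from cell import env, viewer, boxes_of, masks_of
E
python3 - <<'E'
from h import *
a=viewer.read_camera("scene");b=viewer.read_camera("top")
cv2.imwrite("pics/scene.png",a[...,::-1]);cv2.imwrite("pics/top.png",b[...,::-1])
for c in("scene","top","wrist"):print(c,viewer.get_calibration(c))
for n in["post","rack_seat","cup_mouth","keyhole","fixture","hammer","wire_brush","angle_offcut","magnet","spray_can","pipe_ring","paste_jar"]:
  for c in("scene","top"):
    try:print(n,c,[(np.round(d["location"]).tolist(),round(d["conf"],2)) for d in boxes_of(c,n)])
    except Exception as e:print(n,c,e)
print(env.get_obs())
E
```

```text
scene {'fov_y': 50.0621959463805, 'cx': 250.72178302800123, 'cy': 184.3522924715317, 'position': array([1.06783861, 0.32327466, 0.82710271]), 'orientation': array([ 41.51676006,   0.22010647, 125.43937031])}
top {'fov_y': 43.85456705556176, 'cx': 263.39853269763694, 'cy': 188.8364488970064, 'position': array([ 0.43093753, -0.05393728,  1.31065132]), 'orientation': array([  5.02207163,  -0.76579816, -89.26447423])}
wrist {'fov_y': 65.70646984690485, 'cx': 256.32316935326014, 'cy': 192.56641509327974, 'position': array([0.15632706, 0.63458636, 0.38379241]), 'orientation': array([-15.88258175,   0.1004146 ,  69.55237584])}
post scene [([131.0, 150.0], 0.93), ([225.0, 120.0], 0.76), ([169.0, 123.0], 0.66), ([217.0, 180.0], 0.66), ([190.0, 143.0], 0.64), ([187.0, 239.0], 0.4)]
post top [([390.0, 218.0], 0.8), ([342.0, 257.0], 0.55), ([295.0, 180.0], 0.52), ([392.0, 166.0], 0.49), ([343.0, 200.0], 0.45)]
rack_seat scene [([188.0, 163.0], 0.92)]
rack_seat top [([340.0, 204.0], 0.71), ([248.0, 204.0], 0.48)]
cup_mouth scene [([385.0, 276.0], 0.87), ([190.0, 164.0], 0.24)]
cup_mouth top [([13
[... 810 characters left out ...]
1.3, 'qpos': array([-68.80690719,  18.391771  ,  -4.01623596,  83.10596734,
         1.29463481,  78.54184452,  -3.25940317]), 'joint_velocities': array([-0.04842258, -0.04381874,  0.09335899, -0.08125375,  0.10143056,
        0.08728485, -0.0387867 ]), 'effort': array([ 7.61572464e-04, -4.91104925e+01, -4.02635476e-01, -3.12769926e+01,
       -6.37032744e-02,  3.38105892e-02,  3.44620673e-05]), 'tool_pos': array([0.22644823, 0.60930861, 0.22260217]), 'tool_rot': array([1.79994471e+02, 2.30283646e-03, 1.59616321e+02]), 'force': array([ 0.65529266, -0.43425029, -0.04957262]), 'wrist_torque': array([-0.06509868,  0.05296892,  0.04633511]), 'grasp_force': 0.0, 'grip_width': 0.08720111483044507}
```

View pics/scene.png

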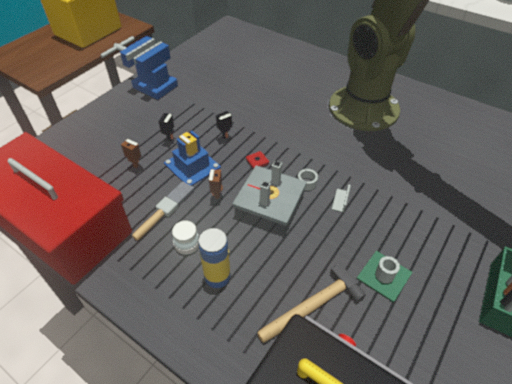

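View pics/top.png

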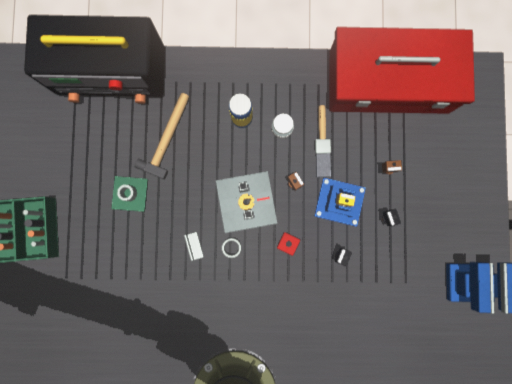

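The yellow post sits in the blue rack: scene (188,145), top (347,200). Look-alikes are the brown posts at top (296,180) and (393,167), and the black ones at (391,217) and (342,256). The cup is at top (125,193). The fixture is at top (246,202), with its red line pointing right.

```bash
cat >> h.py <<'E'
def ray(c,uv,cal=None):
    k=cal or viewer.get_calibration(c); f=192/np.tan(np.radians(k["fov_y"]/2))
    p=(np.array(uv,float)-[k["cx"],k["cy"]])/f
    if c=="wrist":
        r=np.linalg.norm(p); s=np.sin(r)/r if r>1e-9 else 1; d=np.array([p[0]*s,-p[1]*s,-np.cos(r)])
    else: d=np.array([p[0],-p[1],-1.])
    return np.array(k["position"]), R.from_euler("xyz",k["orientation"],degrees=True).apply(d/np.linalg.norm(d))
def atz(c,uv,z,cal=None):
    o,d=ray(c,uv,cal); return o+d*(z-o[2])/d[2]
def proj(c,P,cal=None):
    k=cal or viewer.get_calibration(c); f=192/np.tan(np.radians(k["fov_y"]/2))
    q=R.from_euler("xyz",k["orientation"],degrees=True).inv().apply(np.array(P)-k["position"])
    x=np.array([q[0],-q[1]])/-q[2]
    if c=="wrist":
        r=np.linalg.norm(x); x=x*(np.arctan(r)/r if r>1e-9 else 1)
    return x*f+[k["cx"],k["cy"]]
E
python3 - <<'E'
from h import *
for n,uv,z in[("post top",(347,200),.107),("cup rim",(125,193),.05),("hole",(246,202),.055),("redline end",(269,198),.045),("can",(240,103),.15),("jar",(283,122),.06),("brown",(296,180),.05),("brown2",(393,167),.05),("blk",(391,217),.05),("blk2",(342,256),.05),("brush",(323,150),.02)]:
  print(n,atz("top",uv,z).round(3))
for n,uv,z in[("post top",(188,143),.107),("cup rim",(389,264),.05),("hole",(273,193),.055)]: print(n,atz("scene",uv,z).round(3))
b=cv2.imread("pics/top.png");s=cv2.imread("pics/scene.png")
c=[cv2.resize(i,(400,300),interpolation=cv2.INTER_CUBIC) for i in(b[170:230,305:385],b[167:239,198:294],s[120:192,150:246],s[150:240,220:340])]
cv2.imwrite("pics/crop.png",np.vstack([np.hstack(c[:2]),np.hstack(c[2:])]))
E
```

```text
post top [ 0.511 -0.281  0.107]
cup rim [0.526 0.296 0.05 ]
hole [ 0.506 -0.024  0.055]
redline end [ 0.518 -0.085  0.045]
can [ 0.746 -0.007  0.15 ]
jar [ 0.721 -0.119  0.06 ]
brown [ 0.567 -0.156  0.05 ]
brown2 [ 0.605 -0.415  0.05 ]
blk [ 0.472 -0.408  0.05 ]
blk2 [ 0.368 -0.278  0.05 ]
brush [ 0.654 -0.232  0.02 ]
post top [ 0.527 -0.263  0.107]
cup rim [0.524 0.298 0.05 ]
hole [ 0.504 -0.014  0.055]
```

View pics/crop.png

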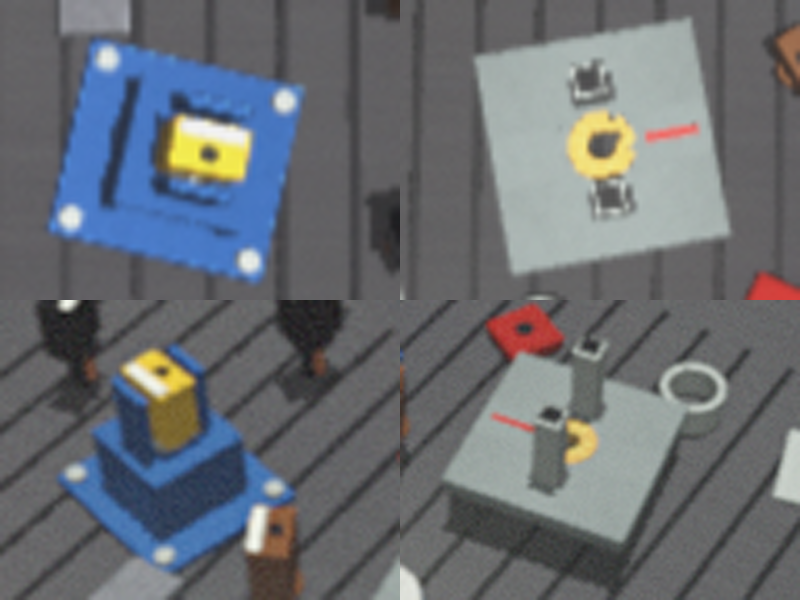

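Going by the colours, I choose the yellow post with the white stripe at top (347,200). It's the only yellow head and the only one in the rack; the stripe points away from the robot. I'll move by way of the cup and the fixture, taking wrist pictures on the way.

Emit:
{"op": "apply_moves", "data": {
  "moves": [
    [-0.975, -0.47, 0, 0, 0, 0.7, 1],
    [-0.975, -0.47, 0, 0, 0, 0.7, 1],
    [-0.975, -0.47, 0, 0, 0, 0.7, 1],
    [-0.975, -0.47, 0, 0, 0, 0.7, 1],
    [-0.975, -0.47, 0, 0, 0, 0.7, 1],
    [-0.975, -0.47, 0, 0, 0, 0.7, 1],
    [-0.975, -0.47, 0, 0, 0, 0.7, 1],
    [-0.975, -0.47, 0, 0, 0, 0.7, 1]
  ]
}}

```text
time_s: 2.1
tool_pos: [0.3766, 0.4531, 0.2227]
tool_rot: [180.0, -0.0, 99.4]
force: [-0.8, -0.3, -0.6]
grip_width: 0.0874
grasp_force: 0.0
```

```bash
cat >> h.py <<'E'
def go(x,y,z,yaw,tcp=None,ang=None):
    o=env.get_obs(); p=np.array(o["tool_pos"] if tcp is None else tcp); r=R.from_euler("xyz",o["tool_rot"] if ang is None else ang,degrees=True)
    t=R.from_euler("xyz",[180,0,yaw],degrees=True)
    s=r.inv().apply(np.array([x,y,z])-p); w=(r.inv()*t).as_rotvec()
    print("t",round(o["time_s"],2),"pos",p.round(4),"rot",np.round(o["tool_rot"],2),"F",np.round(o["force"],1),"grip",round(o["grip_width"],4),round(o["grasp_force"],1))
    print("-> shift",(s/.2).round(4),"turn",(w/1.5).round(4),"rows",round(max(np.linalg.norm(s)/.05,np.degrees(np.linalg.norm(w))/8.59),1))
E
python3 -c "
from h import *
go(.526,.297,.223,100)"
```

```text
t 2.1 pos [0.3766 0.4531 0.2227] rot [ 1.7999e+02 -1.0000e-02  9.9410e+01] F [-0.8 -0.3 -0.6] grip 0.0874 0.0
-> shift [-0.8923  0.6092 -0.0015] turn [ 0.0001 -0.0001 -0.0069] rows 4.3
```

Emit:
{"op": "apply_moves", "data": {
  "moves": [
    [-0.89, 0.61, 0, 0, 0, 0, 1],
    [-0.89, 0.61, 0, 0, 0, 0, 1],
    [-0.89, 0.61, 0, 0, 0, 0, 1],
    [-0.89, 0.61, 0, 0, 0, 0, 1],
    [-0.89, 0.61, 0, 0, 0, 0, 1],
    [-0.89, 0.61, 0, 0, 0, 0, 1],
    [-0.89, 0.61, 0, 0, 0, 0, 1]
  ]
}}

```text
time_s: 2.8
tool_pos: [0.525, 0.2992, 0.2224]
tool_rot: [-179.9, -0.1, 99.6]
force: [-0.5, 0.7, -0.4]
grip_width: 0.0871
grasp_force: 0.0
```

Run:
```python
from h import *
import pickle
cal=viewer.get_calibration("wrist");a=viewer.read_camera("wrist");cv2.imwrite("pics/w_cup.png",a[...,::-1]);pickle.dump(cal,open("cup.pkl","wb"))
for d in masks_of("wrist","cup_mouth"):
  m=d["pixels"].astype(np.uint8); print(d["conf"],np.round(d["location"],1),m.sum(),atz("wrist",d["location"],.05,cal).round(4))
  c=max(cv2.findContours(m,0,1)[0],key=len)
  if len(c)>5: print(cv2.fitEllipse(c))
print(proj("wrist",(.526,.297,.05),cal))
go(.506,-.022,.223,40)
```

```text
0.8 [254.5 166.1] 4770 [0.521  0.3095 0.05  ]
((257.7657165527344, 169.28269958496094), (79.01594543457031, 81.0584716796875), 109.42080688476562)
[256.96782992 177.30949906]
t 2.9 pos [0.5243 0.3004 0.2224] rot [-1.7995e+02 -7.0000e-02  9.9750e+01] F [ 0.9  0.6 -0.2] grip 0.0871 0.0
-> shift [-1.573  -0.3632 -0.0045] turn [-9.000e-04 -4.000e-04  6.952e-01] rows 7.0
```

View pics/w_cup.png

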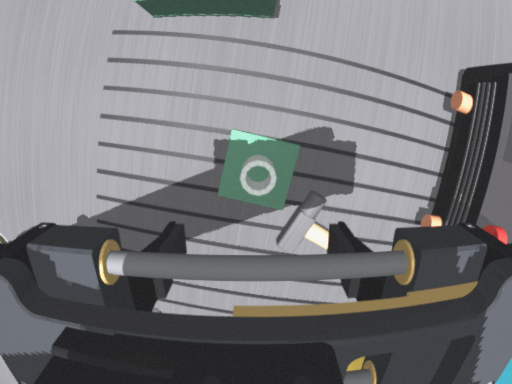

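The cup's rim is the pale ring at (258,177), which agrees with the estimate from above. I'll refine it by its contour and go on to the fixture.

```bash
cat >> h.py <<'E'
def rim(img,cal,c,z,ro,ri=0,w=40,thr=None,mask=None):
    "centre of pixels in mask near c, by convex-hull ellipse"
    m=mask.astype(np.uint8); h=np.zeros_like(m); h[c[1]-w:c[1]+w,c[0]-w:c[0]+w]=1; m&=h
    n,l,s,_=cv2.connectedComponentsWithStats(m); k=1+np.argmax(s[1:,4]); pts=np.argwhere(l==k)[:,::-1].astype(np.float32)
    e=cv2.fitEllipse(cv2.convexHull(pts)); P=atz("wrist",e[0],z,cal); print("ellipse",e,s[k,4],"->",P.round(4)); return P
E
python3 - <<'E'
from h import *
import pickle
a=cv2.imread("pics/w_cup.png");cal=pickle.load(open("cup.pkl","rb"))
b=a.astype(int); m=(b.min(2)>125)&(b.max(2)-b.min(2)<30)
print(a[177,236:282].min(1))
m[:, :232]=0;m[:,284:]=0
rim(a,cal,(258,177),.05,.0205,w=25,mask=m)
E
```

```text
[ 85  86  88 105 158 188 191 192 189 170 132 124 124 102  86  87  86  87
  85  85  84  87  87  85  86  86  84  87  86  88  94 114 126 127 138 171
 187 190 191 184 146  93  84  84  84  82]
ellipse ((257.7934265136719, 175.5211639404297), (35.90093994140625, 40.21158218383789), 179.5285186767578) 865 -> [0.5266 0.2992 0.05  ]
```

Emit:
{"op": "apply_moves", "data": {
  "moves": [
    [-0.787, -0.18, 0, 0, 0, 0.69, 1],
    [-0.787, -0.18, 0, 0, 0, 0.69, 1],
    [-0.787, -0.18, 0, 0, 0, 0.69, 1],
    [-0.787, -0.18, 0, 0, 0, 0.69, 1],
    [-0.787, -0.18, 0, 0, 0, 0.69, 1],
    [-0.787, -0.18, 0, 0, 0, 0.69, 1],
    [-0.787, -0.18, 0, 0, 0, 0.69, 1]
  ]
}}

```text
time_s: 3.6
tool_pos: [0.5155, 0.1388, 0.2228]
tool_rot: [-180.0, -0.0, 40.1]
force: [-0.9, -0.2, 0.1]
grip_width: 0.0871
grasp_force: 0.0
```

```bash
python3 -c "
from h import *
go(.506,-.022,.223,20)"
```

```text
t 3.6 pos [0.5155 0.1388 0.2228] rot [-1.7996e+02 -4.0000e-02  4.0070e+01] F [-0.9 -0.2  0.1] grip 0.0871 0.0
-> shift [-0.5539  0.5844 -0.002 ] turn [-0.0006 -0.0004  0.2335] rows 3.2
```

Emit:
{"op": "apply_moves", "data": {
  "moves": [
    [-0.554, 0.584, 0, 0, 0, 0.23, 1],
    [-0.554, 0.584, 0, 0, 0, 0.23, 1],
    [-0.554, 0.584, 0, 0, 0, 0.23, 1],
    [-0.554, 0.584, 0, 0, 0, 0.23, 1],
    [-0.554, 0.584, 0, 0, 0, 0.23, 1],
    [-0.554, 0.584, 0, 0, 0, 0.23, 1]
  ]
}}

```text
time_s: 4.2
tool_pos: [0.5071, -0.0212, 0.2226]
tool_rot: [-179.9, -0.0, 20.6]
force: [1.5, 0.7, 0.2]
grip_width: 0.0868
grasp_force: 0.0
```

Run:
```python
from h import *
import pickle
cal=viewer.get_calibration("wrist");a=viewer.read_camera("wrist");cv2.imwrite("pics/w_fix.png",a[...,::-1]);pickle.dump(cal,open("fix.pkl","wb"))
c=proj("wrist",(.505,-.022,.055),cal).round().astype(int);print(c)
for d in boxes_of("wrist","keyhole"): print(d["conf"],np.round(d["location"],1),atz("wrist",d["location"],.055,cal).round(4))
x0,y0=c-[80,60]; cr=a[y0:y0+120,x0:x0+160,::-1]; cv2.imwrite("pics/w_fixc.png",cv2.resize(cr,(800,600),interpolation=cv2.INTER_CUBIC)); print(x0,y0)
go(.515,-.278,.223,-9)
```

```text
[256 179]
0.8 [259.5 173.2] [ 0.5123 -0.0235  0.055 ]
0.5 [56.8 83.5] [0.5357 0.2622 0.055 ]
176 119
t 4.3 pos [ 0.5072 -0.0211  0.2224] rot [-179.97    0.     20.69] F [-0.5  0.4  0.4] grip 0.087 0.0
-> shift [-0.4173  1.2157 -0.0037] turn [-4.000e-04  1.000e-04  3.454e-01] rows 5.1
```

View pics/w_fixc.png

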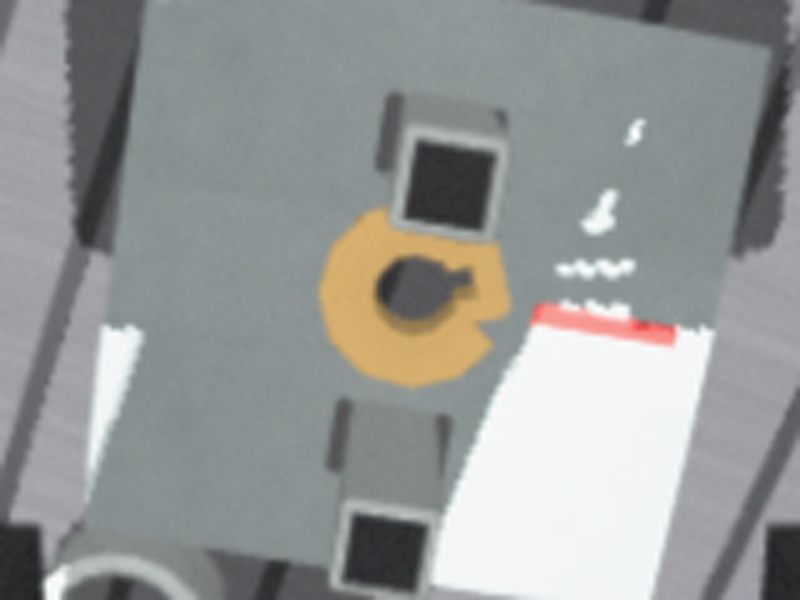

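Run:
```python
from h import *
import pickle
from scipy.optimize import minimize
cal=pickle.load(open("fix.pkl","rb"));a=cv2.imread("pics/w_fix.png")
hsv=cv2.cvtColor(a,cv2.COLOR_BGR2HSV)
px=lambda u,v:(176+u/5-.4,119+v/5-.4)
for n,u,v,z in[("c",413,294,.055),("tip",470,279,.055),("red0",537,315,.041),("red1",675,334,.041)]:print(n,atz("wrist",px(u,v),z,cal).round(4))
brass=((hsv[...,0]>8)&(hsv[...,0]<28)&(hsv[...,1]>90)).astype(float)
# template fit: brass (any, incl lit wall) at top; hole+keyway dark
g=cv2.GaussianBlur(brass,(0,0),.7)
th=np.linspace(0,2*np.pi,72,endpoint=False)
def shape(p,off):
    # closed outline of hole grown by off
    r=9.2e-3+off; w=3.7e-3+off; L=14e-3+off
    pts=[(r*np.cos(t),r*np.sin(t)) for t in np.linspace(np.arcsin(w/r),2*np.pi-np.arcsin(w/r),60)]
    x0=np.sqrt(r*r-w*w)
    pts=[(x,w) for x in np.linspace(L,x0,6)]+pts+[(x,-w) for x in np.linspace(x0,L,6)]+[(L,y) for y in np.linspace(-w,w,8)]
    P=np.array(pts);c,s=np.cos(p[2]),np.sin(p[2])
    return np.c_[p[0]+c*P[:,0]-s*P[:,1],p[1]+s*P[:,0]+c*P[:,1],np.full(len(P),.055)]
def samp(p,off):
    uv=np.array([proj("wrist",q,cal) for q in shape(p,off)],np.float32)
    return cv2.remap(g.astype(np.float32),uv[:,0][None],uv[:,1][None],1)[0]
print("col sat", hsv[119+290//5,176+60:176+110].tolist()[::4])
best=None
for y in np.radians(range(-115,-40,8)):
    r=minimize(lambda p:-(samp([p[0]*1e-2+.505,p[1]*1e-2-.022,p[2]],1.0e-3).mean()-samp([p[0]*1e-2+.505,p[1]*1e-2-.022,p[2]],-1.0e-3).mean()),[0.,0.,y],method="Nelder-Mead",options=dict(initial_simplex=[[0,0,y],[.3,0,y],[0,.3,y],[0,0,y+.2]]))
    if best is None or r.fun<best.fun:best=r
print(best.fun,best.x[0]*1e-2+.505,best.x[1]*1e-2-.022,np.degrees(best.x[2]))
```

```text
c [ 0.5072 -0.0238  0.055 ]
tip [ 0.515  -0.0347  0.055 ]
red0 [ 0.5098 -0.0546  0.041 ]
red1 [ 0.5173 -0.0877  0.041 ]
col sat [[90, 16, 146], [19, 117, 205], [19, 127, 213], [18, 124, 211], [30, 9, 54], [128, 11, 92], [130, 9, 88], [114, 14, 91], [19, 114, 147], [19, 124, 209], [19, 119, 208], [87, 15, 149], [87, 16, 147]]
-0.41196537017822266 0.5079960784387514 -0.02437334882186833 -59.44428091942334
```

Emit:
{"op": "apply_moves", "data": {
  "moves": [
    [-0.21, 0.61, 0, 0, 0, 0.34, 1],
    [-0.21, 0.61, 0, 0, 0, 0.34, 1],
    [-0.21, 0.61, 0, 0, 0, 0.34, 1],
    [-0.42, 1, 0, 0, 0, 0.34, 1],
    [-0.42, 1, 0, 0, 0, 0.34, 1],
    [-0.42, 1, 0, 0, 0, 0.34, 1],
    [-0.42, 1, 0, 0, 0, 0.34, 1]
  ]
}}

```text
time_s: 5.0
tool_pos: [0.4985, -0.2399, 0.2222]
tool_rot: [-180.0, 0.0, -8.8]
force: [-0.5, 0.2, -0.4]
grip_width: 0.0872
grasp_force: 0.0
```

```bash
python3 -c "
from h import *
go(.515,-.278,.223,-9)"
```

```text
t 5.0 pos [ 0.4985 -0.2399  0.2222] rot [-1.7998e+02  4.0000e-02 -8.7900e+00] F [-0.5  0.2 -0.4] grip 0.0872 0.0
-> shift [ 0.1106  0.1757 -0.0042] turn [-0.0002  0.0004  0.0024] rows 0.8
```

The keyed hole is at crop (413,294), with its key-way pointing to (470,279). That makes the key-way yaw about -57°, some 22° off the red line. Next is the rack.

Emit:
{"op": "apply_moves", "data": {
  "moves": [
    [0.11, 0.175, 0, 0, 0, 0, 1],
    [0.11, 0.175, 0, 0, 0, 0, 1],
    [0.11, 0.175, 0, 0, 0, 0, 1]
  ]
}}

```text
time_s: 5.3
tool_pos: [0.5152, -0.2768, 0.2217]
tool_rot: [-180.0, 0.1, -8.7]
force: [0.2, 0.1, 0.2]
grip_width: 0.0874
grasp_force: 0.0
```

Run:
```python
from h import *
import pickle
cal=viewer.get_calibration("wrist");a=viewer.read_camera("wrist");cv2.imwrite("pics/w_rack.png",a[...,::-1]);pickle.dump(cal,open("rack.pkl","wb"))
c=proj("wrist",(.513,-.278,.107),cal).round().astype(int)
x0,y0=c-[80,60];print(x0,y0); cv2.imwrite("pics/w_rackc.png",cv2.resize(a[y0:y0+120,x0:x0+160,::-1],(800,600),interpolation=cv2.INTER_CUBIC))
hsv=cv2.cvtColor(a,cv2.COLOR_RGB2HSV); m=((hsv[...,0]>20)&(hsv[...,0]<35)&(hsv[...,1]>120)).astype(np.uint8)
h=np.zeros_like(m);h[y0:y0+120,x0:x0+160]=1;m&=h
n,l,s,ct=cv2.connectedComponentsWithStats(m);print([(s[i].tolist(),ct[i].round(1).tolist()) for i in range(1,n) if s[i,4]>20])
go(.513,-.278,.16,-9)
```

```text
177 131
[([240, 169, 41, 34, 738], [258.0, 186.8])]
t 5.35 pos [ 0.5152 -0.2764  0.222 ] rot [-1.7994e+02  7.0000e-02 -8.6500e+00] F [ 0.5 -0.5  0.1] grip 0.087 0.0
-> shift [-0.0092  0.0101  0.31  ] turn [-0.0007  0.0008  0.0041] rows 1.2
```

View pics/w_rackc.png

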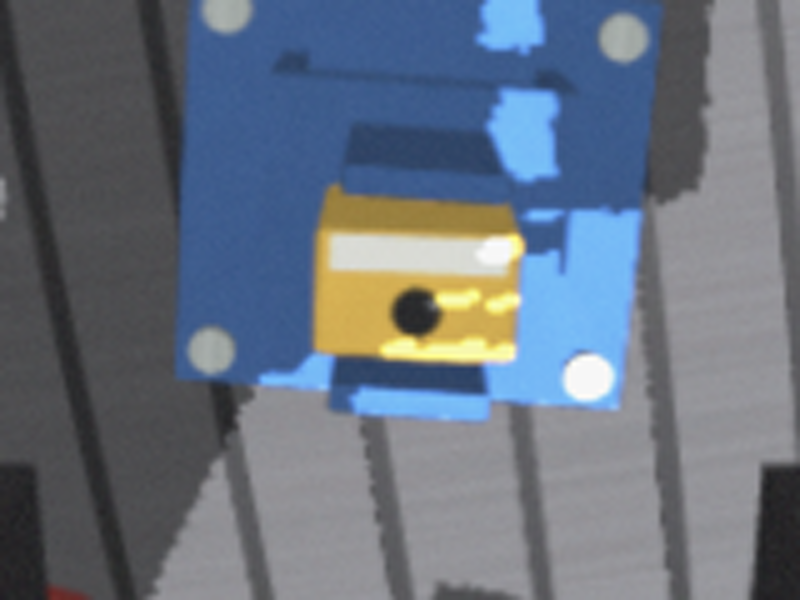

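This is the yellow head with its white stripe, filling crop corners (318,229) to (517,361), between blue cheeks, so the choice of post is confirmed. Its stripe faces the upper side, tool +x.

Run:
```python
from h import *
import pickle
cal=pickle.load(open("rack.pkl","rb"))
P=np.array([atz("wrist",(177+u/5-.4,131+v/5-.4),.107,cal) for u,v in[(318,229),(523,236),(517,361),(315,352)]])
print(P.round(4),P.mean(0))
for i in range(4):
  d=P[(i+1)%4]-P[i];print(np.linalg.norm(d).round(4),np.degrees(np.arctan2(d[1],d[0])).round(1))
c=P.mean(0)
go(c[0],c[1],.066,-9)
```

```text
[[ 0.5297 -0.2639  0.107 ]
 [ 0.5224 -0.3025  0.107 ]
 [ 0.4976 -0.298   0.107 ]
 [ 0.5055 -0.2592  0.107 ]] [ 0.51378321 -0.28090606  0.107     ]
0.0393 -100.7
0.0252 169.9
0.0396 78.6
0.0247 -10.9
t 5.35 pos [ 0.5152 -0.2764  0.222 ] rot [-1.7994e+02  7.0000e-02 -8.6500e+00] F [ 0.5 -0.5  0.1] grip 0.087 0.0
-> shift [-0.0026  0.0243  0.7799] turn [-0.0007  0.0008  0.0041] rows 3.1
```

Emit:
{"op": "apply_moves", "data": {
  "moves": [
    [-0.003, 0.024, 0.0, 0, 0, 0.024, 1],
    [-0.003, 0.024, 0.25, 0, 0, 0.024, 1],
    [-0.003, 0.024, 0.45, 0, 0, 0.024, 1],
    [-0.003, 0.024, 0.6, 0, 0, 0.024, 1],
    [-0.003, 0.024, 0.7, 0, 0, 0.024, 1],
    [-0.003, 0.024, 0.78, 0, 0, 0.024, 1],
    [-0.003, 0.024, 0.78, 0, 0, 0.024, 1],
    [-0.003, 0.024, 0.78, 0, 0, 0.024, 0],
    [-0.003, 0.024, 0.78, 0, 0, 0.024, 0],
    [-0.003, 0.024, 0.78, 0, 0, 0.024, 0],
    [-0.003, 0.024, 0.78, 0, 0, 0.024, 0],
    [-0.003, 0.024, 0.78, 0, 0, 0.024, 0],
    [-0.003, 0.024, 0.78, 0, 0, 0.024, 0],
    [-0.003, 0.024, 0.78, 0, 0, 0.024, 0]
  ],
  "grip_force": 30
}}

```text
time_s: 6.75
tool_pos: [0.5135, -0.2822, 0.0667]
tool_rot: [-179.9, -0.0, -10.9]
force: [-0.8, 1.8, 1.7]
grip_width: 0.0398
grasp_force: 30.0
```

Emit:
{"op": "apply_moves", "data": {
  "moves": [
    [0, 0, -0.05, 0, 0, 0, 0],
    [0, 0, -0.15, 0, 0, 0, 0],
    [0, 0, -0.3, 0, 0, 0, 0],
    [0, 0, -0.5, 0, 0, 0, 0],
    [0, 0, -0.7, 0, 0, 0, 0],
    [0, 0, -0.77, 0, 0, 0, 0],
    [0, 0, -0.77, 0, 0, 0, 0]
  ]
}}

```text
time_s: 7.45
tool_pos: [0.5136, -0.2844, 0.222]
tool_rot: [180.0, -0.2, -10.9]
force: [-0.1, 0.1, -6.8]
grip_width: 0.0398
grasp_force: 30.0
```

```bash
python3 -c "
from h import *
go(.526,.298,.22,-11)"
```

```text
t 7.45 pos [ 0.5136 -0.2844  0.222 ] rot [179.97  -0.19 -10.92] F [-0.1  0.1 -6.8] grip 0.0398 30.0
-> shift [-0.4908 -2.8709  0.007 ] turn [ 0.0003 -0.0022  0.001 ] rows 11.7
```

Emit:
{"op": "apply_moves", "data": {
  "moves": [
    [-0.02, -0.12, 0, 0, 0, 0, 0],
    [-0.05, -0.3, 0, 0, 0, 0, 0],
    [-0.085, -0.5, 0, 0, 0, 0, 0],
    [-0.125, -0.72, 0, 0, 0, 0, 0],
    [-0.164, -0.957, 0, 0, 0, 0, 0]
  ]
}}

```text
time_s: 7.95
tool_pos: [0.5149, -0.0882, 0.2175]
tool_rot: [179.9, 0.2, -11.0]
force: [1.1, 1.1, -5.9]
grip_width: 0.04
grasp_force: 30.0
```

Emit:
{"op": "apply_moves", "data": {
  "moves": [
    [-0.04, -0.24, 0, 0, 0, 0, 0],
    [-0.08, -0.48, 0, 0, 0, 0, 0],
    [-0.125, -0.72, 0, 0, 0, 0, 0],
    [-0.164, -0.957, 0, 0, 0, 0, 0]
  ]
}}

```text
time_s: 8.35
tool_pos: [0.5188, 0.1064, 0.2174]
tool_rot: [179.9, 0.2, -10.9]
force: [1.3, 0.2, -5.8]
grip_width: 0.0399
grasp_force: 30.0
```

Emit:
{"op": "apply_moves", "data": {
  "moves": [
    [-0.04, -0.24, 0, 0, 0, -0.09, 0],
    [-0.08, -0.48, 0, 0, 0, -0.18, 0],
    [-0.12, -0.7, 0, 0, 0, -0.27, 0],
    [-0.15, -0.86, 0, 0, 0, -0.36, 0],
    [-0.164, -0.94, 0, 0, 0, -0.36, 0],
    [-0.164, -0.957, 0, 0, 0, -0.36, 0],
    [-0.164, -0.957, 0, 0, 0, -0.36, 0]
  ]
}}

```text
time_s: 9.05
tool_pos: [0.5247, 0.2971, 0.2187]
tool_rot: [179.9, 0.2, 19.9]
force: [0.0, -0.4, -4.8]
grip_width: 0.0397
grasp_force: 30.0
```

Run:
```python
from h import *
import pickle
go(.526,.2985,.16,20)
cal=viewer.get_calibration("wrist");a=viewer.read_camera("wrist");cv2.imwrite("pics/w_c2.png",a[...,::-1]);pickle.dump(cal,open("c2.pkl","wb"))
print(proj("wrist",(.526,.2985,.05),cal), proj("wrist",(.526,.2985,.21-.046),cal))
```

```text
t 9.05 pos [0.5247 0.2971 0.2187] rot [179.86   0.18  19.91] F [ 0.  -0.4 -4.8] grip 0.0397 30.0
-> shift [ 0.0094 -0.0049  0.2932] turn [ 0.0016  0.0021 -0.001 ] rows 1.2
[254.7709375 174.4400166] [254.34263786 206.81915645]
```

View pics/w_c2.png

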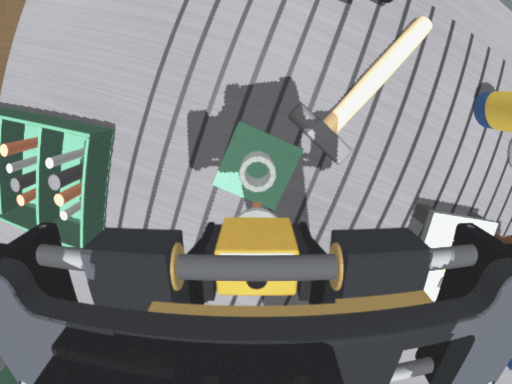

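The held post hangs below the camera at (257,255), and the cup's rim is at (258,172). I'll fit the rim in both wrist pictures.

Run:
```python
from h import *
import pickle
from scipy.optimize import minimize
th=np.linspace(0,2*np.pi,60,endpoint=False)
for n,k in(("w_cup","cup"),("w_c2","c2")):
    cal=pickle.load(open(k+".pkl","rb"));g=cv2.cvtColor(cv2.imread(f"pics/{n}.png"),cv2.COLOR_BGR2HSV)[...,1].astype(np.float32)
    g=cv2.GaussianBlur(g,(0,0),.7)
    def s(p,r):
        uv=np.array([proj("wrist",(p[0]+r*np.cos(t),p[1]+r*np.sin(t),.05),cal) for t in th],np.float32)
        return cv2.remap(g,uv[:,0][None],uv[:,1][None],1).mean()
    f=lambda q:s([.526+q[0]*.01,.298+q[1]*.01],.0175)-.5*s([.526+q[0]*.01,.298+q[1]*.01],.0225)-.5*s([.526+q[0]*.01,.298+q[1]*.01],.0125)
    r=min((minimize(f,[i,j],method="Nelder-Mead",options=dict(initial_simplex=[[i,j],[i+.3,j],[i,j+.3]])) for i in(-.4,0,.4) for j in(-.4,0,.4)),key=lambda r:r.fun)
    c=[.526+r.x[0]*.01,.298+r.x[1]*.01,.05];print(n,r.fun,np.round(c,4),proj("wrist",c,cal))
```

```text
w_cup -34.840736389160156 [0.5271 0.2959 0.05  ] [257.76800973 178.40472316]
w_c2 -34.62128829956055 [0.527  0.2958 0.05  ] [257.29341438 174.43170073]
```

Emit:
{"op": "apply_moves", "data": {
  "moves": [
    [0.009, 0.01, 0.1, 0, 0, 0, 0],
    [0.009, 0.01, 0.3, 0, 0, 0, 0],
    [0.009, 0.01, 0.45, 0, 0, 0, 0],
    [0.009, 0.01, 0.55, 0, 0, 0, 0],
    [0.009, 0.01, 0.62, 0, 0, 0, 0],
    [0.009, 0.01, 0.67, 0, 0, 0, 0],
    [0.009, 0.01, 0.72, 0, 0, 0, 0],
    [0.009, 0.01, 0.745, 0, 0, 0, 0],
    [0.009, 0.01, 0.745, 0, 0, 0, 0]
  ]
}}

```text
time_s: 10.0
tool_pos: [0.5272, 0.2975, 0.0714]
tool_rot: [180.0, 0.0, 20.0]
force: [-0.4, -0.2, -5.5]
grip_width: 0.0395
grasp_force: 30.0
```

Emit:
{"op": "apply_moves", "data": {
  "moves": [
    [0, 0.007, 0.02, 0, 0, 0, 0],
    [0, 0.007, 0.035, 0, 0, 0, 0],
    [0, 0.007, 0.046, 0, 0, 0, 0],
    [0, 0.007, 0.05, 0, 0, 0, 0],
    [0, 0.007, 0.05, 0, 0, 0, 0]
  ]
}}

```text
time_s: 10.5
tool_pos: [0.5279, 0.2964, 0.0617]
tool_rot: [-180.0, -0.0, 20.0]
force: [-0.2, -0.9, -5.1]
grip_width: 0.0396
grasp_force: 30.0
```

Not in contact yet, so I'll lower a little more.

Emit:
{"op": "apply_moves", "data": {
  "moves": [
    [0, 0, 0.005, 0, 0, 0, 0],
    [0, 0, 0.01, 0, 0, 0, 0],
    [0, 0, 0.01, 0, 0, 0, 0]
  ]
}}

```text
time_s: 10.8
tool_pos: [0.5279, 0.2965, 0.0617]
tool_rot: [-180.0, -0.0, 20.0]
force: [-4.6, -3.5, 7.9]
grip_width: 0.0395
grasp_force: 30.0
```

It's on the rim. I'll open, rise clear, and take a picture.

Emit:
{"op": "apply_moves", "data": {
  "moves": [
    [0, 0, 0, 0, 0, 0, 1],
    [0, 0, 0, 0, 0, 0, 1],
    [0, 0, 0, 0, 0, 0, 1],
    [0, 0, 0, 0, 0, 0, 1],
    [0, 0, -0.15, 0, 0, 0, 1],
    [0, 0, -0.35, 0, 0, 0, 1],
    [0, 0, -0.55, 0, 0, 0, 1],
    [0, 0, -0.6, 0, 0, 0, 1],
    [0, 0, -0.6, 0, 0, 0, 1]
  ]
}}

```text
time_s: 11.7
tool_pos: [0.5291, 0.2971, 0.1819]
tool_rot: [-179.9, -0.3, 20.0]
force: [-0.1, 0.2, -0.2]
grip_width: 0.0866
grasp_force: 0.0
```

Run:
```python
from h import *
import pickle
go(.527,.296,.185,110)
cal=viewer.get_calibration("wrist");a=viewer.read_camera("wrist");cv2.imwrite("pics/w_c3.png",a[...,::-1]);pickle.dump(cal,open("c3.pkl","wb"))
c=proj("wrist",(.527,.296,.102),cal).round().astype(int)
x0,y0=c-[64,48];print(x0,y0); cv2.imwrite("pics/w_c3c.png",cv2.resize(a[y0:y0+96,x0:x0+128,::-1],(800,600),interpolation=cv2.INTER_CUBIC))
```

```text
t 11.7 pos [0.5291 0.2971 0.1819] rot [-179.92   -0.26   20.04] F [-0.1  0.2 -0.2] grip 0.0866 0.0
-> shift [-0.0117  0.0013 -0.0158] turn [ 0.0016 -0.0031 -1.0467] rows 10.5
192 154
```

View pics/w_c3c.png

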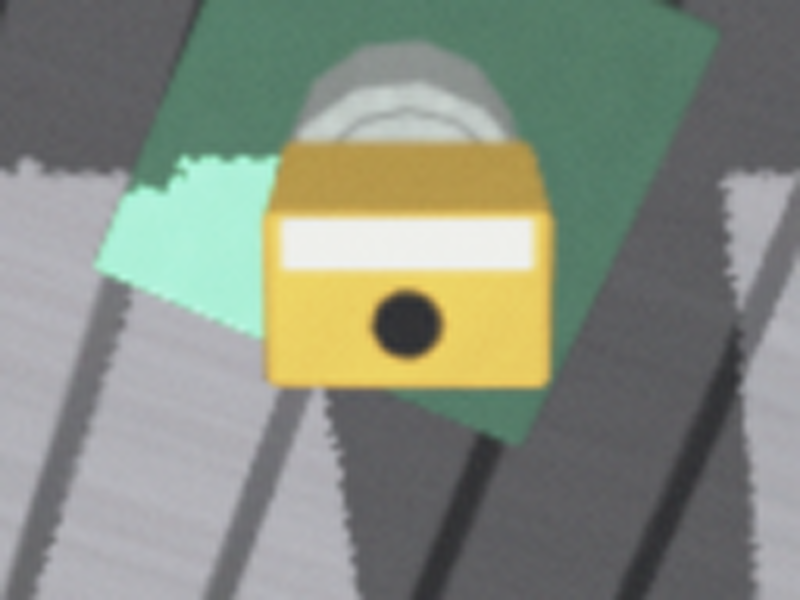

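The post stands upright in the cup, aligned with the tool, with its head at crop (263..553, 212..388). I'll compute its centre and make the quarter turn.

Emit:
{"op": "apply_moves", "data": {
  "moves": [
    [-0.01, 0, 0, 0, 0, -0.1, 1],
    [-0.01, 0, 0, 0, 0, -0.2, 1],
    [-0.01, 0, 0, 0, 0, -0.3, 1],
    [-0.01, 0, 0, 0, 0, -0.4, 1],
    [-0.01, 0, 0, 0, 0, -0.5, 1],
    [-0.01, 0, 0, 0, 0, -0.6, 1],
    [-0.01, 0, 0, 0, 0, -0.7, 1],
    [-0.01, 0, 0, 0, 0, -0.8, 1],
    [-0.01, 0, 0, 0, 0, -0.9, 1],
    [-0.01, 0, 0, 0, 0, -1, 1],
    [-0.01, 0, 0, 0, 0, -1, 1],
    [-0.01, 0, 0, 0, 0, -1, 1]
  ]
}}

```text
time_s: 12.95
tool_pos: [0.5251, 0.2952, 0.1778]
tool_rot: [-179.8, 0.0, 105.8]
force: [1.0, -0.4, -0.3]
grip_width: 0.0871
grasp_force: 0.0
```

Run:
```python
from h import *
import pickle
cal=pickle.load(open("c3.pkl","rb"))
P=np.array([atz("wrist",(192+u/6.25-.42,154+v/6.25-.42),.102,cal) for u,v in[(263,212),(553,212),(551,388),(266,388)]])
c=P.mean(0);print(P.round(4),c)
d=P[1]-P[0];print(np.linalg.norm(d),np.degrees(np.arctan2(d[1],d[0]))+90,np.linalg.norm(P[2]-P[1]))
go(c[0],c[1],.0617,110)
```

```text
[[0.5329 0.3184 0.102 ]
 [0.5464 0.2815 0.102 ]
 [0.5227 0.2726 0.102 ]
 [0.5091 0.3099 0.102 ]] [0.52777977 0.29558838 0.102     ]
0.03918777763099227 20.00356814641647 0.025291521498307174
t 12.95 pos [0.5251 0.2952 0.1778] rot [-1.7985e+02  5.0000e-02  1.0578e+02] F [ 1.  -0.4 -0.3] grip 0.0871 0.0
-> shift [-0.0012  0.0148  0.5804] turn [-0.0018  0.0005 -0.0491] rows 2.3
```

Emit:
{"op": "apply_moves", "data": {
  "moves": [
    [0, 0.014, 0.0, 0, 0, -0.05, 1],
    [0, 0.014, 0.2, 0, 0, -0.05, 1],
    [0, 0.014, 0.35, 0, 0, -0.05, 1],
    [0, 0.014, 0.45, 0, 0, -0.05, 1],
    [0, 0.014, 0.53, 0, 0, -0.05, 1],
    [0, 0.014, 0.57, 0, 0, -0.05, 1],
    [0, 0.014, 0.58, 0, 0, -0.05, 1],
    [0, 0.014, 0.58, 0, 0, -0.05, 0],
    [0, 0.014, 0.58, 0, 0, -0.05, 0],
    [0, 0.014, 0.58, 0, 0, -0.05, 0],
    [0, 0.014, 0.58, 0, 0, -0.05, 0],
    [0, 0.014, 0.58, 0, 0, -0.05, 0],
    [0, 0.014, 0.58, 0, 0, -0.05, 0],
    [0, 0.014, 0.58, 0, 0, -0.05, 0],
    [0, 0.014, 0.58, 0, 0, -0.05, 0]
  ],
  "grip_force": 40
}}

```text
time_s: 14.45
tool_pos: [0.5286, 0.2964, 0.0636]
tool_rot: [180.0, -0.0, 110.3]
force: [-0.5, -0.7, -0.2]
grip_width: 0.0311
grasp_force: 0.0
```

Emit:
{"op": "apply_moves", "data": {
  "moves": [
    [0, 0, 0, 0, 0, 0, 0],
    [0, 0, 0, 0, 0, 0, 0],
    [0, 0, 0, 0, 0, 0, 0],
    [0, 0, 0, 0, 0, 0, 0]
  ]
}}

```text
time_s: 14.85
tool_pos: [0.5283, 0.2963, 0.0635]
tool_rot: [-180.0, 0.0, 110.3]
force: [-2.4, -1.0, 1.1]
grip_width: 0.0253
grasp_force: 40.0
```

Emit:
{"op": "apply_moves", "data": {
  "moves": [
    [0, 0, -0.05, 0, 0, 0, 0],
    [0, 0, -0.15, 0, 0, 0, 0],
    [0, 0, -0.3, 0, 0, 0, 0],
    [0, 0, -0.5, 0, 0, 0, 0],
    [0, 0, -0.65, 0, 0, 0, 0],
    [0, 0, -0.72, 0, 0, 0, 0],
    [0, 0, -0.72, 0, 0, 0, 0]
  ]
}}

```text
time_s: 15.55
tool_pos: [0.5296, 0.2969, 0.2094]
tool_rot: [179.8, -0.0, 110.3]
force: [0.1, 0.6, -6.2]
grip_width: 0.0257
grasp_force: 40.0
```

```bash
python3 -c "
from h import *
go(.508,-.024,.208,33)"
```

```text
t 15.55 pos [0.5296 0.2969 0.2094] rot [ 1.7979e+02 -5.0000e-02  1.1028e+02] F [ 0.1  0.6 -6.2] grip 0.0257 40.0
-> shift [-1.4678 -0.6576  0.0031] turn [ 0.0017 -0.0021  0.8992] rows 9.0
```

Emit:
{"op": "apply_moves", "data": {
  "moves": [
    [-0.1, -0.045, 0, 0, 0, 0.06, 0],
    [-0.27, -0.12, 0, 0, 0, 0.16, 0],
    [-0.45, -0.2, 0, 0, 0, 0.26, 0],
    [-0.6, -0.27, 0, 0, 0, 0.36, 0],
    [-0.734, -0.329, 0, 0, 0, 0.45, 0],
    [-0.734, -0.329, 0, 0, 0, 0.45, 0]
  ]
}}

```text
time_s: 16.15
tool_pos: [0.5167, 0.129, 0.2051]
tool_rot: [-179.9, 0.3, 71.0]
force: [0.3, -0.4, -6.1]
grip_width: 0.0255
grasp_force: 40.0
```

```bash
python3 -c "
from h import *
go(.508,-.024,.208,33)"
```

```text
t 16.15 pos [0.5167 0.129  0.2051] rot [-179.88    0.31   71.01] F [ 0.3 -0.4 -6.1] grip 0.0255 40.0
-> shift [-0.7379  0.2076 -0.011 ] turn [-1.000e-04  4.000e-03  4.423e-01] rows 4.4
```

Emit:
{"op": "apply_moves", "data": {
  "moves": [
    [-0.1, 0.03, 0, 0, 0, 0.06, 0],
    [-0.27, 0.075, 0, 0, 0, 0.16, 0],
    [-0.45, 0.125, 0, 0, 0, 0.26, 0],
    [-0.6, 0.17, 0, 0, 0, 0.36, 0],
    [-0.7, 0.195, 0, 0, 0, 0.44, 0],
    [-0.738, 0.207, 0, 0, 0, 0.44, 0],
    [-0.738, 0.207, 0, 0, 0, 0.44, 0],
    [-0.738, 0.207, 0, 0, 0, 0.44, 0]
  ]
}}

```text
time_s: 16.95
tool_pos: [0.5102, -0.0153, 0.2067]
tool_rot: [-179.9, 0.0, 34.0]
force: [-0.3, 0.7, -5.4]
grip_width: 0.0256
grasp_force: 40.0
```

Run:
```python
from h import *
import pickle
go(.508,-.024,.11,33)
cal=viewer.get_calibration("wrist");a=viewer.read_camera("wrist");cv2.imwrite("pics/w_f2.png",a[...,::-1]);pickle.dump(cal,open("f2.pkl","wb"))
c=proj("wrist",(.508,-.024,.055),cal).round().astype(int)
x0,y0=c-[64,40];print(c,x0,y0); cv2.imwrite("pics/w_f2c.png",cv2.resize(a[y0:y0+96,x0:x0+128,::-1],(800,600),interpolation=cv2.INTER_CUBIC))
```

```text
t 16.95 pos [ 0.5102 -0.0153  0.2067] rot [-1.7992e+02  3.0000e-02  3.4030e+01] F [-0.3  0.7 -5.4] grip 0.0256 40.0
-> shift [-0.0333  0.0306  0.4834] turn [-0.0009  0.0004  0.0119] rows 1.9
[262 186] 198 146
```

View pics/w_f2c.png

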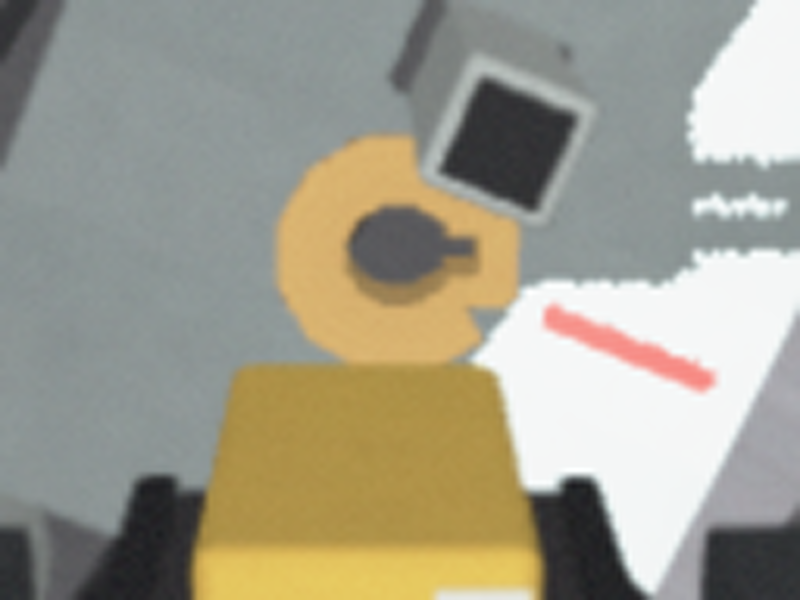

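The post hangs at the bottom with its stripe on the right. The hole is at crop (397,254), and its key-way points almost straight right, so it already lines up with the held key. I'll compute the centre and angle from this picture.

Run:
```python
from h import *
import pickle
cal=pickle.load(open("f2.pkl","rb"))
q=lambda u,v:atz("wrist",(198+u/6.25-.42,146+v/6.25-.42),.055,cal)
c=q(397,254.5);t=q(478,254.5);print(c,t,np.linalg.norm(t-c),np.degrees(np.arctan2(*(t-c)[1::-1])))
print(np.linalg.norm(q(347,254)-c),np.linalg.norm(q(397,205)-c),np.linalg.norm(q(397,304)-c))
go(c[0],c[1],.11,34)
```

```text
[ 0.5070364  -0.02407959  0.055     ] [ 0.51496302 -0.03582109  0.055     ] 0.014166650156774815 -55.97695551502202
0.008732838539897217 0.008880334837706519 0.009005787481478506
t 17.0 pos [ 0.5104 -0.015   0.2069] rot [-1.7994e+02  3.0000e-02  3.4050e+01] F [ 0.7 -0.1 -5.5] grip 0.0253 40.0
-> shift [-0.0389  0.0286  0.4845] turn [-0.0007  0.0003  0.0006] rows 1.9
```

Emit:
{"op": "apply_moves", "data": {
  "moves": [
    [-0.039, 0.028, 0.05, 0, 0, 0, 0],
    [-0.039, 0.028, 0.15, 0, 0, 0, 0],
    [-0.039, 0.028, 0.3, 0, 0, 0, 0],
    [-0.039, 0.028, 0.4, 0, 0, 0, 0],
    [-0.039, 0.028, 0.46, 0, 0, 0, 0],
    [-0.039, 0.028, 0.48, 0, 0, 0, 0],
    [-0.039, 0.028, 0.48, 0, 0, 0, 0],
    [-0.039, 0.028, 0.48, 0, 0, 0, 0]
  ]
}}

```text
time_s: 17.8
tool_pos: [0.508, -0.0262, 0.1126]
tool_rot: [179.9, -0.1, 33.8]
force: [-0.1, -0.3, -5.7]
grip_width: 0.0257
grasp_force: 40.0
```

```bash
python3 -c "
from h import *
go(.507,-.0241,.095,34)"
```

```text
t 17.8 pos [ 0.508  -0.0262  0.1126] rot [ 1.7995e+02 -1.0000e-01  3.3810e+01] F [-0.1 -0.3 -5.7] grip 0.0257 40.0
-> shift [ 0.0012 -0.0115  0.0878] turn [ 0.0006 -0.0011 -0.0022] rows 0.4
```

Emit:
{"op": "apply_moves", "data": {
  "moves": [
    [0.001, -0.01, 0.02, 0, 0, 0, 0],
    [0.001, -0.01, 0.04, 0, 0, 0, 0],
    [0.001, -0.01, 0.055, 0, 0, 0, 0],
    [0.001, -0.01, 0.07, 0, 0, 0, 0],
    [0.001, -0.01, 0.07, 0, 0, 0, 0]
  ]
}}

```text
time_s: 18.3
tool_pos: [0.5058, -0.0244, 0.097]
tool_rot: [-180.0, 0.0, 33.8]
force: [0.6, -0.1, -5.5]
grip_width: 0.0258
grasp_force: 40.0
```

```bash
python3 -c "
from h import *
go(.507,-.0241,.09,34)"
```

```text
t 18.3 pos [ 0.5058 -0.0244  0.097 ] rot [-1.7998e+02  5.0000e-02  3.3800e+01] F [ 0.6 -0.1 -5.5] grip 0.0258 40.0
-> shift [0.006  0.002  0.0352] turn [-0.0003  0.0006 -0.0024] rows 0.1
```

Emit:
{"op": "apply_moves", "data": {
  "moves": [
    [0.003, 0.001, 0.01, 0, 0, 0, 0],
    [0.003, 0.001, 0.02, 0, 0, 0, 0],
    [0.003, 0.001, 0.02, 0, 0, 0, 0],
    [0.003, 0.001, 0.02, 0, 0, 0, 0]
  ]
}}

```text
time_s: 18.7
tool_pos: [0.5068, -0.0243, 0.0935]
tool_rot: [-180.0, 0.0, 33.8]
force: [-0.3, -0.7, -5.6]
grip_width: 0.0259
grasp_force: 40.0
```

Emit:
{"op": "apply_moves", "data": {
  "moves": [
    [0, 0, 0.01, 0, 0, 0, 0],
    [0, 0, 0.02, 0, 0, 0, 0],
    [0, 0, 0.025, 0, 0, 0, 0],
    [0, 0, 0.025, 0, 0, 0, 0]
  ]
}}

```text
time_s: 19.1
tool_pos: [0.5066, -0.0242, 0.0883]
tool_rot: [-180.0, 0.0, 33.8]
force: [-0.6, 0.6, -5.5]
grip_width: 0.0255
grasp_force: 40.0
```

No push-back below the key's contact height, so the key has matched. I'll keep lowering.

Emit:
{"op": "apply_moves", "data": {
  "moves": [
    [0, 0, 0.012, 0, 0, 0, 0],
    [0, 0, 0.025, 0, 0, 0, 0],
    [0, 0, 0.037, 0, 0, 0, 0],
    [0, 0, 0.05, 0, 0, 0, 0],
    [0, 0, 0.05, 0, 0, 0, 0]
  ]
}}

```text
time_s: 19.6
tool_pos: [0.5064, -0.0242, 0.0781]
tool_rot: [-180.0, 0.0, 33.8]
force: [0.3, -0.1, -6.0]
grip_width: 0.0256
grasp_force: 40.0
```

Emit:
{"op": "apply_moves", "data": {
  "moves": [
    [0, 0, 0.012, 0, 0, 0, 0],
    [0, 0, 0.025, 0, 0, 0, 0],
    [0, 0, 0.037, 0, 0, 0, 0],
    [0, 0, 0.042, 0, 0, 0, 0],
    [0, 0, 0.042, 0, 0, 0, 0]
  ]
}}

```text
time_s: 20.1
tool_pos: [0.5066, -0.0243, 0.07]
tool_rot: [-180.0, 0.0, 33.8]
force: [0.2, -0.1, -5.2]
grip_width: 0.0259
grasp_force: 40.0
```

Emit:
{"op": "apply_moves", "data": {
  "moves": [
    [0, 0, 0.005, 0, 0, 0, 0],
    [0, 0, 0.01, 0, 0, 0, 0],
    [0, 0, 0.01, 0, 0, 0, 0]
  ]
}}

```text
time_s: 20.4
tool_pos: [0.507, -0.0243, 0.0685]
tool_rot: [180.0, -0.0, 33.8]
force: [-1.5, -0.2, -2.6]
grip_width: 0.0255
grasp_force: 40.0
```

Contact is starting. I'll press down slightly and hold.

Emit:
{"op": "apply_moves", "data": {
  "moves": [
    [0, 0, 0.004, 0, 0, 0, 0],
    [0, 0, 0.008, 0, 0, 0, 0],
    [0, 0, 0.008, 0, 0, 0, 0],
    [0, 0, 0.008, 0, 0, 0, 0]
  ]
}}

```text
time_s: 20.8
tool_pos: [0.5071, -0.0242, 0.0684]
tool_rot: [-180.0, -0.0, 33.8]
force: [-5.5, 0.5, 11.2]
grip_width: 0.0255
grasp_force: 40.0
```

Seated at z ≈ 0.055 with 17 N of reaction, held. I'll release and rise.

Emit:
{"op": "apply_moves", "data": {
  "moves": [
    [0, 0, 0.004, 0, 0, 0, 0],
    [0, 0, 0.002, 0, 0, 0, 1],
    [0, 0, 0, 0, 0, 0, 1],
    [0, 0, 0, 0, 0, 0, 1],
    [0, 0, 0, 0, 0, 0, 1],
    [0, 0, -0.15, 0, 0, 0, 1],
    [0, 0, -0.35, 0, 0, 0, 1],
    [0, 0, -0.55, 0, 0, 0, 1],
    [0, 0, -0.6, 0, 0, 0, 1],
    [0, 0, -0.6, 0, 0, 0, 1],
    [0, 0, -0.6, 0, 0, 0, 1]
  ]
}}

```text
time_s: 21.9
tool_pos: [0.506, -0.0242, 0.1853]
tool_rot: [-179.9, 0.1, 33.8]
force: [-0.3, -0.5, -0.3]
grip_width: 0.0863
grasp_force: 0.0
```

Run:
```python
from h import *
go(.507,-.024,.19,34)
cal=viewer.get_calibration("wrist");a=viewer.read_camera("wrist")
c=proj("wrist",(.507,-.024,.107),cal).round().astype(int)
x0,y0=c-[80,60];print(x0,y0); cv2.imwrite("pics/end.png",cv2.resize(a[y0:y0+120,x0:x0+160,::-1],(800,600),interpolation=cv2.INTER_CUBIC))
print([(((proj("wrist",P,cal)-[x0,y0])*5).round()).tolist() for P in[(.507,-.024,.107),(.507,-.024,.061)]])
```

```text
t 21.9 pos [ 0.506  -0.0242  0.1853] rot [-1.7995e+02  9.0000e-02  3.3800e+01] F [-0.3 -0.5 -0.3] grip 0.0863 0.0
-> shift [ 0.0044  0.002  -0.0237] turn [-0.0006  0.001  -0.0023] rows 0.1
176 139
[[401.0, 298.0], [402.0, 230.0]]
```

View pics/end.png

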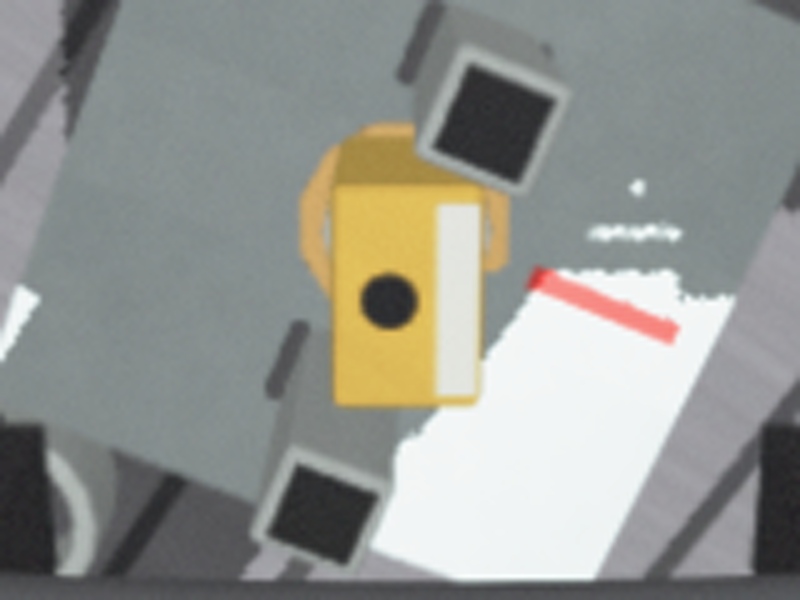

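The post stands seated on the bush between the stubs, its head top centred at (407,295) against an expected (401,298). It's upright and released.

```bash
python3 -c "
from h import *
print(env.sign_off())"
```

```text
the job is handed in; nothing more can be done
None
```

The post went from the rack to the cup, was taken again across its thin sides, and now stands released and upright in the keyed hole with its collar on the bush. The job was handed in at about 22 s; the hand-in gave no verdict.

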